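# Unlock the scrap box with the pin, clear the offcuts away and lock it again

### The job

Take the pin tool from its holder, push the recessed button in the lid of the scrap box right down with it and, still holding it down, push the lid with the pin until it is fully open. Put every metal offcut lying on the rubber mat into the box, then slide the lid shut until it locks again; the pin tool must end up standing in its holder as before. Leave the motor end bell, the jar and the screwdriver where they are.

Things in the scene. Friction and masses are not known exactly. Their poses are not given: they have to be found in the camera images.
- scrapbox: Grey steel scrap box, 200 x 140 x 95 mm high, open on top, fixed to the bench, elsewhere and turned differently each time. Walls and floor 5 mm. Origin at the centre of its underside; x axis is the way the lid opens, z up. Just inside its -x end two steel strike bars lie across (x -74 to -55 mm, z 84 to 92 mm); nothing can be dropped in there.
- box_mouth (a point): Centre of the free mouth of the box once the lid is fully open, at rim height (95 mm above the bench). The free mouth is then 106 mm long in the box's x by 130 mm wide in its y. While the lid is shut this point lies under it. The lid passes only if nothing stands above the rim, so spread the offcuts.
- lid (a joint): Dark steel sliding lid, 200 x 140 x 12 mm, top 109 mm above the bench: distance slid along the box's +x, 0 shut to 0.150 m fully open. About 2 N of friction; stays where left. Shut, it is locked (3 mm play) unless the button is over 5.5 mm down; keep it down for the first 30 mm. To lock again slide it to 0: the catch rides under a ramp (up to 7 N, last 25 mm), then the button springs up.
- button (a joint): Release button in the lid, moves with it: depth pressed, 0 up to 0.008 m right down; spring, 2 N to start, 5 N right down. Its 13 mm square steel cap lies 8 mm below the mouth of a 15 mm square recess in a brass boss (40 x 40 mm, top 12 mm above the lid, 121 mm above the bench). Too narrow for fingers; the pin enters from above and, pushed sideways, bears on the recess wall.
- button_top (a point): Centre of the top of the button's cap, at x -80 mm, y 0 in the box's axes while the lid is shut; moves with lid and button. 113 mm above the bench when up.
- lid_handle (a point): Centre of the top of the lid's black bar handle, an upright bar 12 mm thick (along the box's x), 60 mm long (along the box's y) and 28 mm tall, standing on the lid 60 mm from the button towards the box's +x; top 137 mm above the bench.
- pin: Pin tool: a steel pin 7 mm in diameter and 42 mm long, above it a collar 32 mm in diameter and 5 mm thick, above that a black handle 20 x 20 mm square and 60 mm tall; 107 mm in all, 110 g. Origin at the pin's lower end (its tip), z along the tool towards the handle, x and y square to the handle's faces. It stands upright in the holder, collar resting on the holder's top.
- pin_tip (a point): The lower end of the pin, on its axis (the same point as the tool's origin).
- holder: Aluminium block 60 x 60 x 50 mm, fixed to the bench (elsewhere each time), with a 19 mm square hole 46 mm deep in the middle of its top, in which the pin hangs loosely. Origin at the centre of its underside, z up.
- holder_hole (a point): Centre of the mouth of the holder's hole, 50 mm above the bench.
- mat: Thin black rubber mat 280 x 250 x 3 mm, fixed, on which the offcuts lie at the start. Origin at the centre of its underside.
- bar_end: Offcut: aluminium bar end 40 (x) x 24 (y) x 24 mm (z), 60 g. Origin at the centre of its underside, z up. Offcuts may be absent; 4 to 6 of the six are there.
- channel: Offcut: steel channel piece, open side down, 36 (x) x 30 (y) x 24 mm (z), walls 6 mm, 90 g. Origin at the centre of its underside, z up.
- stub: Offcut: round steel stub standing on end, 30 mm in diameter, 22 mm tall, 80 g. Origin at the centre of its underside, z up.
- angle: Offcut: aluminium angle piece; base 40 (x) x 32 (y) x 7 mm, with an upright flange 8 mm thick along its -y edge (y -16 to -8 mm), 28 mm tall in all, 50 g. Origin at the centre of its underside, z up (at the middle of the base).
- plate_end: Offcut: steel plate end 48 (x) x 18 (y) x 22 mm (z), 100 g. Origin at the centre of its underside, z up.
- step: Offcut: brass stepped block 36 (x) x 26 (y) mm, 24 mm tall over its -x half and 12 mm over its +x half, 110 g. Origin at the centre of its underside, z up (at the middle of the 36 x 26 mm base).
- endbell: Bystander: aluminium motor end bell, 84 mm across, 36 mm tall.
- jar: Bystander: small glass jar with a steel lid, 56 mm across, 70 mm tall.
- driver: Bystander: screwdriver lying on the bench, 180 mm long.
Not all that is in view belongs to the job. What is shaped like the stub but blue is not meant.

How it is judged (in metres and radians):
On the way, in this order (a step that is already met when the one before it is completed fails the run):
1. the pin's tip holds the button down while the lid has slid more than 20 mm (value of joint button above 0.005 m and value of joint lid above 0.02 m and distance between pin_tip and button_top below 0.009 m), for 0.1 s.
2. the lid is fully open (value of joint lid above 0.135 m), for 0.2 s.
3. every offcut is in the box, the lid still open (value of joint lid above 0.09 m and x of bar_end in the frame of scrapbox between -0.1 and 0.1 m and y of bar_end in the frame of scrapbox between -0.07 and 0.07 m and z of bar_end in the frame of scrapbox between -0.01 and 0.085 m and x of channel in the frame of scrapbox between -0.1 and 0.1 m and y of channel in the frame of scrapbox between -0.07 and 0.07 m and z of channel in the frame of scrapbox between -0.01 and 0.085 m and x of stub in the frame of scrapbox between -0.1 and 0.1 m and y of stub in the frame of scrapbox between -0.07 and 0.07 m and z of stub in the frame of scrapbox between -0.01 and 0.085 m and x of angle in the frame of scrapbox between -0.1 and 0.1 m and y of angle in the frame of scrapbox between -0.07 and 0.07 m and z of angle in the frame of scrapbox between -0.01 and 0.085 m and x of plate_end in the frame of scrapbox between -0.1 and 0.1 m and y of plate_end in the frame of scrapbox between -0.07 and 0.07 m and z of plate_end in the frame of scrapbox between -0.01 and 0.085 m and x of step in the frame of scrapbox between -0.1 and 0.1 m and y of step in the frame of scrapbox between -0.07 and 0.07 m and z of step in the frame of scrapbox between -0.01 and 0.085 m), for 0.2 s.
At the end, for the whole second after the job is handed in: Every offcut inside the box; the lid shut (less than 6 mm open) and locked with the button up (less than 2 mm down); the pin tool standing upright in the holder's hole (tip within 12 mm of its axis, collar down on the block to 8 mm, tilted less than 7 degrees), at rest (x of bar_end in the frame of scrapbox between -0.1 and 0.1 m and y of bar_end in the frame of scrapbox between -0.07 and 0.07 m and z of bar_end in the frame of scrapbox between -0.01 and 0.085 m and x of channel in the frame of scrapbox between -0.1 and 0.1 m and y of channel in the frame of scrapbox between -0.07 and 0.07 m and z of channel in the frame of scrapbox between -0.01 and 0.085 m and x of stub in the frame of scrapbox between -0.1 and 0.1 m and y of stub in the frame of scrapbox between -0.07 and 0.07 m and z of stub in the frame of scrapbox between -0.01 and 0.085 m and x of angle in the frame of scrapbox between -0.1 and 0.1 m and y of angle in the frame of scrapbox between -0.07 and 0.07 m and z of angle in the frame of scrapbox between -0.01 and 0.085 m and x of plate_end in the frame of scrapbox between -0.1 and 0.1 m and y of plate_end in the frame of scrapbox between -0.07 and 0.07 m and z of plate_end in the frame of scrapbox between -0.01 and 0.085 m and x of step in the frame of scrapbox between -0.1 and 0.1 m and y of step in the frame of scrapbox between -0.07 and 0.07 m and z of step in the frame of scrapbox between -0.01 and 0.085 m and value of joint lid below 0.006 m and value of joint button below 0.002 m and horizontal distance between pin_tip and holder_hole below 0.012 m and z of pin_tip in the frame of holder below 0.016 m and angle between pin's own z axis and vertical below 0.12 rad and linear speed of pin below 0.02 m/s); the robot touches nothing.
It fails at once if the motor end bell is shifted more than 30 mm (distance of endbell from where it was at the start of the episode above 0.03 m).
It fails at once if the jar is shifted more than 30 mm (distance of jar from where it was at the start of the episode above 0.03 m).
It fails at once if the screwdriver is shifted more than 30 mm (distance of driver from where it was at the start of the episode above 0.03 m).
Of bar_end, channel, stub, angle, plate_end, step only 4 to 6 are there at a start; the rules pass over those that are not, and their reading is None.
At some moment in a run one of bar_end, channel, stub, angle, plate_end, step may be knocked a few centimetres aside while the robot is not near it.
It also fails if it takes over 210 s, if anything falls off the work surface, if the arm or the gripper's body presses on something with over 40 N, if the wrist force passes 120 N, or if a joint passes its speed limit or range.

### The arm

A 6-joint arm with a two-finger parallel gripper is mounted at the origin on the work surface. World frame = base frame: x ahead of the robot, y to its left, z up, the work surface at z = 0. Lengths are in mm, angles in rad, forces in N, time in s.
With the tool pointing down it reaches from about 325 to 775 mm from the base axis. Payload 9.3 kg.
Tool frame: the origin (TCP) lies midway between the tips of the shut fingers; the grasp point (between the pads) lies 19 mm behind it; z points along the fingers, y is the line along which they close (so a half turn about z gives the same grasp; the last joint's range is limited). The gripper opens to 85 mm and grips with 20 to 120 N. Pads are 22 mm wide; open, the fingers measure 114 mm over their backs; the gripper's body (76 mm by 85 mm) begins 54 mm behind the grasp point. The pads swing forward as they close: fully open they stand 13 mm farther back than shut.
Start: joints at [-1.34, 0.259, 0.021, 1.334, 0, 1.418], TCP at [205.939, -509.986, 231.279] pointing down, gripper open.
Joint ranges: [-3.04, 3.04], [-0.91, 1.82], [-1.04, 1.36], [-1.92, 1.95], [-1.52, 1.45], [-3.14, 3.14]. Speed limits (rad/s): [2.22, 2.22, 2.79, 3.14, 3.14, 3.14].

### API

Orientations are given as a unit quaternion [w, x, y, z].
In Python, from rig import telemetry, eyes, order, nets gives the robot as it stands. The module is installed in compiled form; this text tells all that it offers.
- The arm moves only by the shell command python3 -m pendant 'ROWS'. ROWS is JSON, one flat list of numbers, 5 for each row, row after row: the opening, from 0 (shut) to 1 (fully open), then the shift along the tool's x, y, z in cm, then the turn about the tool's z in degrees. In form: [jaw, tx, ty, tz, yaw, jaw, tx, ty, tz, yaw, ...]. A call has 1 to 10 rows; each row is the pose to reach, as a shift and turn from the pose commanded when the call began, along the tool's axes at that moment; what a row does not reach only later rows make up. A row lasts 1/8 s, in which the tool goes at most 62.5 mm and 10.7 degrees, less where a joint would pass 70% of its speed; a pose out of reach is approached as far as the arm can. A call with a gripper value outside its range is refused whole. The fingers move at their own pace and stop on an object; the grip force is fixed at half the most. Time passes only in rows, so rows that repeat a pose let the fingers close. It gives the time, the measured TCP pose, the force, the opening and the grip force at its end, in the units of the state.
- telemetry.sense(): the state, without advancing time (a new reading comes with each control period).
- eyes.capture(name): name is "side" or "top" or "wrist"; returns a dict with "pixels" (480x640x3 uint8, blue, green, red), "range_z" (480x640 float32, mm along the optical axis (not along the pixel's ray), 0 where there is no reading), "intrinsics" (3x3 intrinsics, pixels), "R" (3x3) and "t" (3): a world point X has camera coordinates R X + t. Camera axes: x right, y down, z forward; pixel columns grow to the right and rows downward; lengths in mm; the calibration is good to about 2 mm. A picture is of the moment at which its call begins.
- order.sign_off(): hands the job in; it is judged then, once.
Trained networks look in the newest picture that a camera, given by its name, has taken for a name from the list of things; names that differ only in an ending like _2 or _b are one class to them, and where a whole thing is asked for, a point or a joint stands for the part that bears it (a point fixed in the world has none). Each returns a list of dicts, best first, with "conf" (0 to 1); they miss things now and then, are a little off and sometimes report something else, mostly with a low value. They report only what shows in the picture. A call takes as long as a camera call. They do not tell look-alikes from the thing itself.
- nets.boxes_of(thing, camera): "centre" ([column, row] in pixels, amid what is visible of it).
- nets.place_of(thing, camera): "centre" ([column, row] in pixels: a listed point, or the origin of a listed thing).
The state is a dict: "t": time; "qpos": joint angles; "qd": joint speeds; "tau": joint torques, N m; "tcp_pos": TCP position; "tool_rot": TCP orientation; "ft_force": force on the tool from outside, world axes, zero at the start; "moment": the same for the moment, N m; "opening": finger opening in mm; "grasp_force": force on a finger pad.
Only numpy, scipy, OpenCV 4.12 (cv2) and the standard library are available. Lean on these libraries where they do the work, as an engineer would, in place of code of your own. Each camera call takes 0.05 s, during which the arm holds its last target. There are 200 camera calls.

## Working session

There is one attempt and no reset: what is moved stays moved. The work goes in short steps, Python scripts to look and compute and a shell command to move; the robot and the scene stay as the last step left them, time stands still between calls to the robot, and variables do not carry over. Pictures are saved under pics/ and viewed, at most 14 in all, crops included, and the job is handed in when it is done.

```bash
mkdir -p pics; cat > h.py <<'E'
import numpy as np, cv2
from rig import telemetry, eyes, order, nets
def w(c,u,v,z=None):
    """world point of pixel; at plane z if given, else from depth"""
    K,R,t=[np.array(c[k],float) for k in("intrinsics","R","t")]
    t=t.ravel(); r=np.linalg.solve(K,[u,v,1.]); 
    if z is None:
        u0,v0=int(round(u)),int(round(v)); p=c["range_z"][max(v0-2,0):v0+3,max(u0-2,0):u0+3]; p=p[p>0]
        return R.T@(r*np.median(p)-t) if len(p) else None
    d=R.T@r; o=-R.T@t
    return o+d*(z-o[2])/d[2]
def cloud(c):
    K,R,t=[np.array(c[k],float) for k in("intrinsics","R","t")]
    v,u=np.mgrid[0:480,0:640]; r=np.stack([u,v,np.ones_like(u)],-1)@np.linalg.inv(K).T
    P=(r*c["range_z"][...,None]-t.ravel())@R
    P[c["range_z"]<=0]=np.nan
    return P
def save(c,n,crop=None,s=1):
    im=c["pixels"]
    if crop: im=im[crop[1]:crop[3],crop[0]:crop[2]]
    cv2.imwrite("pics/"+n,cv2.resize(im,None,fx=s,fy=s,interpolation=cv2.INTER_CUBIC))
def tool():
    from scipy.spatial.transform import Rotation as Q
    s=telemetry.sense(); q=s["tool_rot"]
    return s,np.array(s["tcp_pos"]),Q.from_quat([q[1],q[2],q[3],q[0]]).as_matrix()
def rel(p,ang=None):
    """tool-axis shift in cm to world TCP p; yaw deg to bring tool y-axis to world angle ang (mod 180)"""
    s,t,R=tool(); d=R.T@(np.array(p)-t)/10
    y=None
    if ang is not None:
        a=np.degrees(np.arctan2(R[1,1],R[0,1])); y=(a-ang+90)%180-90  # tool z down: +yaw turns world angle negative
    return d.round(2),y
E
python3 - <<'E'
from h import *
np.set_printoptions(precision=1,suppress=True)
s,t,R=tool(); print(s,R)
for cam in("top","side"):
    c=eyes.capture(cam); save(c,cam+"0.png"); np.savez(cam+"0.npz",**c)
    print(cam, -np.array(c["R"]).T@np.array(c["t"]).ravel())
    for n in "scrapbox lid button_top lid_handle pin holder_hole holder mat bar_end channel stub angle plate_end step endbell jar driver".split():
        for k,d in enumerate(nets.place_of(n,cam)[:3]):
            u,v=d["centre"]; print(n,round(d["conf"],2),np.round([u,v]),w(c,u,v))
E
```

```text
{'t': 0.0, 'qpos': array([-1.3,  0.3,  0. ,  1.3,  0. ,  1.4]), 'qd': array([-0., -0.,  0.,  0., -0., -0.]), 'tau': array([ -0. , -55.6,  34.5,   0. ,  -0. ,  -0. ]), 'tcp_pos': array([ 205.9, -509.7,  230.7]), 'tool_rot': array([-0. ,  1. ,  0.2, -0. ]), 'ft_force': array([-0.2, -0. , -0.8]), 'moment': array([0., 0., 0.]), 'grasp_force': 0.0, 'opening': 85.20641101459832} [[ 0.9  0.4 -0. ]
 [ 0.4 -0.9  0. ]
 [ 0.  -0.  -1. ]]
top [ 505.6   84.2 1440.7]
scrapbox 0.7 [439. 251.] [ 530.6 -213.3  111.7]Traceback (most recent call last):
  File "<stdin>", line 8, in <module>
ValueError: it knows: angle, bar_end, box_mouth, button_top, channel, driver, endbell, holder, holder_hole, jar, lid_handle, mat, pin, pin_tip, plate_end, scrapbox, step, stub
```

```bash
python3 - <<'E'
from h import *
np.set_printoptions(precision=1,suppress=True)
for cam in("top","side"):
    c=eyes.capture(cam); save(c,cam+"0.png"); np.savez(cam+"0.npz",**c)
    print(cam, -np.array(c["R"]).T@np.array(c["t"]).ravel())
    for n in "scrapbox button_top lid_handle pin holder_hole holder mat bar_end channel stub angle plate_end step endbell jar driver".split():
        for k,d in enumerate(nets.place_of(n,cam)[:3]):
            u,v=d["centre"]; print(n,round(d["conf"],2),np.round([u,v]),w(c,u,v))
E
```

```text
top [ 505.6   84.2 1440.7]
scrapbox 0.93 [438. 248.] [ 536.5 -211.   110.5]
button_top 0.58 [440. 217.] [ 613.8 -219.1  118. ]
lid_handle 0.76 [448. 239.] [ 559.1 -230.4  137. ]
lid_handle 0.19 [190. 315.] [381.3 421.4  70.6]
pin 0.72 [240. 272.] [488.8 299.1  29.1]
pin 0.48 [349. 273.] [480.8  12.4 116.4]
holder_hole 0.59 [349. 274.] [477.1  13.8 117.1]
holder 0.84 [349. 272.] [482.3  13.8 114.9]
holder 0.57 [347. 275.] [474.4  19.  114.6]
mat 0.85 [259. 266.] [502.9 250.1   4.3]
mat 0.37 [436. 247.] [ 539.1 -207.6  110.2]
bar_end 0.54 [260. 265.] [505.2 247.1   4.4]
bar_end 0.28 [348. 273.] [479.9  16.1 115.2]
bar_end 0.15 [350. 272.] [482.   10.6 114.8]
channel 0.7 [249. 291.] [437.4 274.4  26. ]
stub 0.67 [276. 260.] [518.7 203.3  13. ]
stub 0.64 [244. 194.] [697.4 284.1  23.2]
stub 0.61 [234. 236.] [583.1 311.8  27. ]
angle 0.46 [275. 262.] [511.6 206.5  11.8]
plate_end 0.24 [368. 159.] [784.3 -50.9  20.1]
step 0.47 [238. 270.] [493.9 303.8  25.7]
endbell 0.71 [325. 158.] [785.9  65.2  39.7]
jar 0.57 [191. 317.] [376.4 419.8  71.1]
driver 0.75 [369. 159.] [784.4 -53.6  22.9]
sid
[... 265 characters left out ...]
.8]
pin 0.73 [387. 263.] [455.9  38.7  36.8]
pin 0.57 [291. 350.] [486.1 314.    4.7]
holder_hole 0.95 [386. 252.] [468.5  23.1  52. ]
holder 0.75 [386. 272.] [457.   38.7  13.2]
mat 0.56 [303. 327.] [505.  257.6   4.3]
bar_end 0.67 [387. 250.] [469.4  20.1  54. ]
bar_end 0.59 [412. 213.] [ 506.3 -176.    38. ]
bar_end 0.24 [411. 162.] [ 553.1 -237.6  136.5]
stub 0.81 [216. 291.] [689.3 293.9  19.7]
stub 0.58 [249. 327.] [571.5 325.5  19.7]
angle 0.75 [314. 313.] [508.  218.8   7.3]
step 0.96 [293. 346.] [483.5 312.1  15. ]
step 0.43 [385. 268.] [460.2  38.9  22.1]
endbell 0.97 [260. 233.] [762.5  88.7  17.6]
jar 0.7 [298. 446.] [354.6 460.3  42.9]
driver 0.83 [293. 213.] [778.8 -50.8  -1. ]
```

View pics/top0.png

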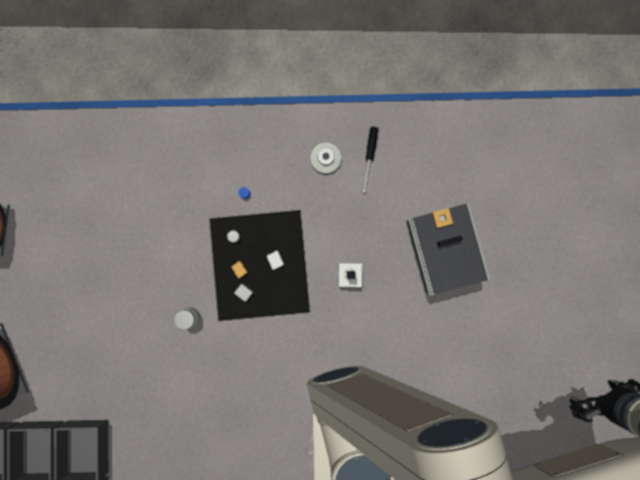

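View pics/side0.png

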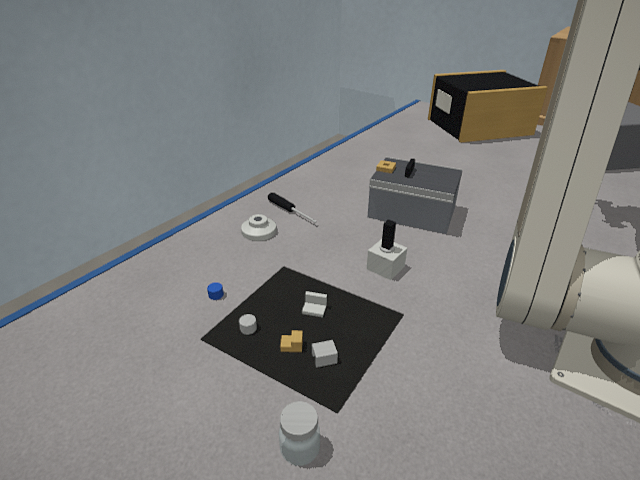

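The top view shows four offcuts on the mat: stub (233,236), step (239,270), angle (275,260) and channel (243,293). The blue look-alike at (244,193) is off the mat, so I'll leave it. The holder is at (350,274) and the box at (445,250), with its button at (443,217), so the lid opens toward the robot. The side view agrees.

```bash
python3 - <<'E'
from h import *
np.set_printoptions(precision=1,suppress=True)
c=dict(np.load("top0.npz")); P=cloud(c)
def rect(u0,v0,u1,v1,z0,z1):
    q=P[v0:v1,u0:u1].reshape(-1,3); q=q[(q[:,2]>z0)&(q[:,2]<z1)]
    (c0,sz,a)=cv2.minAreaRect(q[:,:2].astype(np.float32)); return np.array(c0),np.array(sz),a,len(q),q[:,2].mean()
for n,a in dict(lid=(400,195,495,310,104,114),bar=(430,230,470,250,128,145),boss=(425,205,460,230,117,124),
  holder=(330,255,370,295,44,54),pinh=(338,260,362,285,100,125),stub=(222,226,245,248,15,40),step=(226,258,252,282,8,40),
  angle=(262,248,288,274,7,40),channel=(230,280,258,304,15,40)).items():
    print(n,*rect(*a))
c0,_,_,_,_=rect(330,255,370,295,44,54)
print(rel([c0[0],c0[1],220],0))
E
```

```text
lid [ 534.8 -240.9] [200.4 150.3] 13.79664134979248 3788 110.32702015098502
bar [ 554.4 -235.5] [11.8 59.9] 13.785411834716797 117 138.64212411194154
boss [ 607.7 -230.6] [53.8 55.6] 13.93823528289795 161 121.19987177178587
holder [473.7   8. ] [60.7 57.7] 88.63605499267578 342 50.64989573083827
pinh [476.5   9.2] [17.8 17.5] 89.21294403076172 63 116.77940650667354
stub [584.5 316.9] [29.5 27.4] 85.75750732421875 103 26.002381647105707
step [494.8 304.7] [67.9 62. ] 88.69351196289062 199 18.568263375565465
angle [516.7 207.3] [67.9 67.5] 88.60905456542969 285 14.072131245822428
channel [433.7 292.1] [35.8 30.9] 50.636741638183594 165 27.69067382533694
(array([ 44.2, -38. ,   1.1]), np.float64(-68.01057897870585))
```

```bash
python3 -m pendant '[1,44.2,-38,0,-68,1,44.2,-38,0,-68,1,44.2,-38,0,-68,1,44.2,-38,0,-68,1,44.2,-38,0,-68,1,44.2,-38,0,-68,1,44.2,-38,0,-68,1,44.2,-38,0,-68,1,44.2,-38,0,-68,1,44.2,-38,0,-68]'; python3 - <<'E'
from h import *
np.set_printoptions(precision=1,suppress=True)
s,t,R=tool(); print(t,s["qpos"],R)
E
```

```text
t: 3.05
tcp_pos: [474.4, 10.9, 231.2]
tool_rot: [-0.0, 0.706, 0.708, 0.0]
ft_force: [0.7, -0.7, -0.2]
opening: 85.4
grasp_force: 0.0
[474.4  10.9 231.2] [-0.2  0.1 -0.1  1.3  0.   1.4] [[-0.  1.  0.]
 [ 1.  0.  0.]
 [ 0.  0. -1.]]
```

```bash
python3 - <<'E'
from h import *
np.set_printoptions(precision=1,suppress=True)
c=eyes.capture("wrist"); P=cloud(c); save(c,"w1.png")
s,t,R=tool(); print(t,s["t"])
q=P.reshape(-1,3)
for n,z0,z1 in(("pin",108,122),("collar",53.5,60),("holder",46,53)):
    m=(q[:,2]>z0)&(q[:,2]<z1)&(np.hypot(q[:,0]-475,q[:,1]-9)<60); k=q[m]
    print(n,len(k),cv2.minAreaRect(k[:,:2].astype(np.float32)) if len(k)>5 else "",k[:,2].mean() if len(k) else "")
E
```

```text
[474.8  11.4 231.1] 3.1
pin 785 ((475.23468017578125, 9.912446975708008), (19.73296356201172, 19.80852699279785), 89.77339172363281) 113.74939785844559
collar 260 ((475.28411865234375, 13.184544563293457), (30.803401947021484, 23.912092208862305), 2.6452033519744873) 54.62493449418168
holder 3280 ((473.5531005859375, 9.364141464233398), (60.53675842285156, 60.10280990600586), 87.93145751953125) 49.126602794439194
```

View pics/w1.png

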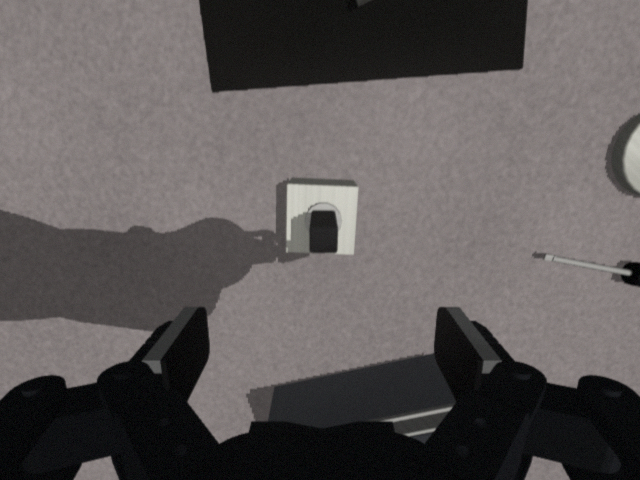

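The wrist view shows the pin tool's black handle at (323,231), upright on the holder and clear of obstacles. I'll descend and grip it.

```bash
python3 -m pendant '[1,-0.15,0,5,0,1,-0.15,0,10,0,1,-0.15,0,14,0,1,-0.15,0,16.5,0,1,-0.15,0,16.5,0,0,-0.15,0,16.5,0,0,-0.15,0,16.5,0,0,-0.15,0,16.5,0,0,-0.15,0,16.5,0,0,-0.15,0,16.5,0]'; python3 - <<'E'
from h import *
s,t,R=tool(); print(t,s["opening"],s["t"],s["grasp_force"])
E
```

```text
t: 4.35
tcp_pos: [473.8, 6.3, 67.0]
tool_rot: [0.001, 0.707, 0.707, 0.0]
ft_force: [-1.8, -0.5, 5.0]
opening: 19.4
grasp_force: 58.4
[473.84042625   6.33942317  66.97402675] 19.42252259955136 4.35 58.38503837585449
```

```bash
python3 -m pendant '[0,0,0,-5,0,0,0,0,-10,0,0,0,0,-15,0,0,-5,3,-16,-4,0,-10,6,-16,-8,0,-15,9,-16,-13.8,0,-20,12,-16,-13.8,0,-23,13.9,-16,-13.8,0,-23,13.9,-16,-13.8,0,-23,13.9,-16,-13.8]'; python3 - <<'E'
from h import *
np.set_printoptions(precision=1,suppress=True)
for cam in("wrist","side","top"):
    c=eyes.capture(cam); s,t,R=tool(); np.savez(cam+"1.npz",**c)
    if cam!="top": save(c,cam+"2.png")
    print(cam,t,s["opening"],s["t"])
    for n in("pin_tip","button_top","lid_handle"):
        for d in nets.place_of(n,cam)[:2]: 
            u,v=d["centre"]; print(n,round(d["conf"],2),u,v,w(c,u,v),w(c,u,v,t[2]-58),w(c,u,v,113))
E
```

```text
t: 5.6
tcp_pos: [612.1, -223.2, 225.9]
tool_rot: [-0.001, 0.617, 0.787, -0.0]
ft_force: [-1.0, 0.9, -0.7]
opening: 19.5
grasp_force: 59.2
wrist [ 612.  -222.8  226.4] 19.25389320360147 5.65
pin_tip 0.97 320.7 261.8 [ 607.1 -205.2  212.6] [ 610.6 -219.9  168.4] [ 615.  -238.2  113. ]
button_top 0.72 325.6 234.8 [ 613.7 -218.6  112.1] [ 609.6 -204.4  168.4] [ 613.6 -218.4  113. ]
lid_handle 0.8 225.0 245.4 [ 552.1 -234.2  136.2] [ 558.  -223.   168.4] [ 547.8 -242.2  113. ]
side [ 612.3 -222.8  226.9] 19.335694245352954 5.85
pin_tip 0.69 393.3 145.7 [ 786.8 -609.4    0.5] [ 601.  -229.5  168.9] [ 662.7 -355.7  113. ]
button_top 0.27 257.8 229.4 [773.2  84.2  21.1] [607.7 247.9 168.9] [670.3 186.  113. ]
lid_handle 0.58 412.8 161.5 [ 552.2 -246.6  134.3] [ 520.7 -173.3  168.9] [ 571.6 -291.9  113. ]
lid_handle 0.15 411.8 181.2 [ 526.8 -197.3  107.8] [477.6 -81.3 168.9] [ 522.7 -187.5  113. ]
top [ 612.4 -223.3  226.6] 19.47902419183269 6.05
pin_tip 0.43 440.7 247.1 [ 539.5 -218.6  111.4] [ 538.1 -205.6  168.6] [ 539.5 -218.3  113. ]
button_top 0.44 439.6 219.3 [ 608.8 -216.6  118.1] [ 604.9 -205.1  168.6] [ 609.2 -217.8  113. ]
button_top 0.29 446.4 214.7 [ 611.4 -210.1  217.5] [ 615.6 -221.8  168.6] [ 620.4 -235.2  113. ]
lid_handle 0.9 448.2 239.0 [ 558.4 -232.1  136.2] [ 557.1 -224.2  168.6] [ 559.3 -237.7  113. ]
```

View pics/wrist2.png

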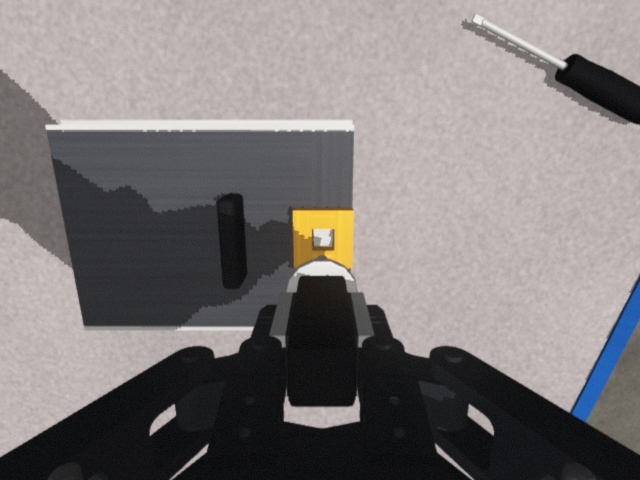

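View pics/side2.png

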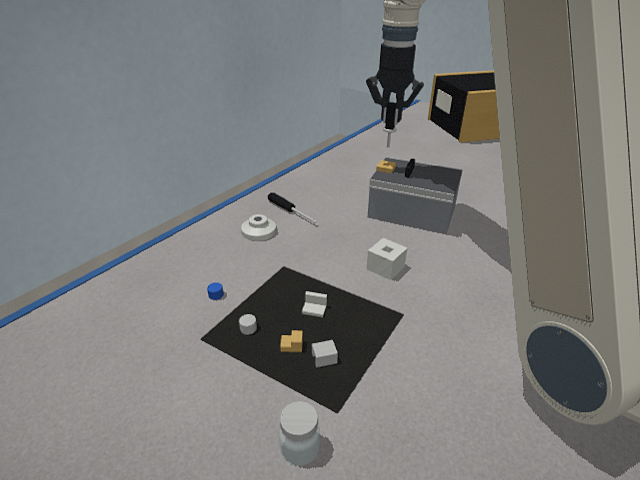

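The pin is held upright. The wrist view shows the recess at (323,238), just beyond the collar at (322,270). Next I'll work out the offset in tool axes.

```bash
python3 - <<'E'
from h import *
np.set_printoptions(precision=2,suppress=True)
c=dict(np.load("wrist1.npz")); P=cloud(c); q=P[195:275,280:370].reshape(-1,3); k=q[(q[:,2]>117)&(q[:,2]<125)]
r=cv2.minAreaRect(k[:,:2].astype(np.float32)); print(len(k),r,k[:,2].mean())
# recess pixels: below boss top
k2=P[225:252,308:338].reshape(-1,3); k2=k2[(k2[:,2]<117)]; print(len(k2),cv2.minAreaRect(k2[:,:2].astype(np.float32)),k2[:,2].mean())
qq=P.reshape(-1,3); l=qq[(qq[:,2]>104)&(qq[:,2]<113)]; print("lid",cv2.minAreaRect(l[:,:2].astype(np.float32)))
h=P[180:300,200:260].reshape(-1,3);h=h[(h[:,2]>133)&(h[:,2]<142)]; print("bar",cv2.minAreaRect(h[:,:2].astype(np.float32)))
s,t,R=tool(); print(t,R)
print(R.T@(np.array([*r[0],0])-[610.6,-219.9,0]))
E
```

```text
2676 ((612.202392578125, -220.4744873046875), (40.10380935668945, 40.476383209228516), 13.4686861038208) 120.03389092409921
436 ((613.8155517578125, -230.75631713867188), (19.98387908935547, 31.580001831054688), 19.507902145385742) 108.96148605555632
lid ((534.053466796875, -239.9769287109375), (201.07347106933594, 148.66403198242188), 13.709634780883789)
bar ((554.0311279296875, -234.65206909179688), (12.132713317871094, 60.01417922973633), 13.582432746887207)
[ 612.44 -223.54  226.36] [[-0.24  0.97  0.  ]
 [ 0.97  0.24 -0.  ]
 [-0.    0.   -1.  ]]
[-0.94  1.42  0.  ]
```

```bash
python3 -m pendant '[0,-0.02,0.1,3,0,0,-0.02,0.1,4.2,0,0,-0.02,0.1,5,0,0,-0.02,0.1,5.3,0,0,-0.02,0.1,5.6,0,0,-0.02,0.1,5.8,0,0,-0.02,0.1,5.8,0,0,-0.02,0.1,5.8,0]'; python3 - <<'E'
from h import *
s,t,R=tool(); print(t,s["ft_force"],s["opening"])
E
```

```text
t: 7.2
tcp_pos: [613.7, -223.7, 168.7]
tool_rot: [0.0, 0.617, 0.787, 0.0]
ft_force: [0.5, -0.2, 2.2]
opening: 19.0
grasp_force: 59.4
[ 613.67638882 -223.74129693  168.71533894] [ 0.45949239 -0.15876971  2.18746213] 19.027155703090035
```

```bash
python3 -m pendant '[0,0,0,0.2,0,0,0,0,0.4,0,0,0,0,0.5,0,0,0,0,0.5,0,0,0,0,0.5,0]'
```

```text
t: 7.82
tcp_pos: [613.7, -223.7, 163.8]
tool_rot: [0.0, 0.617, 0.787, 0.0]
ft_force: [-0.0, -0.6, 6.6]
opening: 19.4
grasp_force: 60.4
```

```bash
python3 -m pendant '[0,0,-0.5,0,0,0,0,-1,0,0,0,0,-1.5,0,0,0,0,-2.2,0,0,0,0,-3,0,0,0,0,-4,0,0,0,0,-5,0,0,0,0,-6,0,0,0,0,-7,0,0,0,0,-8,0,0]'; python3 -m pendant '[0,0,-1,0,0,0,0,-2,0,0,0,0,-3,0,0,0,0,-4,0,0,0,0,-5,0,0,0,0,-6,0,0,0,0,-7,0,0,0,0,-7.4,0,0,0,0,-7.4,0,0]'
```

```text
t: 9.07
tcp_pos: [536.2, -242.7, 163.9]
tool_rot: [0.001, 0.617, 0.787, 0.001]
ft_force: [2.2, 1.1, 5.6]
opening: 19.4
grasp_force: 60.0
t: 10.2
tcp_pos: [464.0, -260.5, 163.7]
tool_rot: [0.001, 0.617, 0.787, 0.0]
ft_force: [0.4, 0.7, 7.2]
opening: 19.1
grasp_force: 60.3
```

```bash
python3 -m pendant '[0,0,0,-2,0,0,0,0,-5,0,0,0,0,-7,0,0,0,0,-7,0,0,0,0,-7,0]'; python3 - <<'E'
from h import *
np.set_printoptions(precision=2,suppress=True)
c=eyes.capture("wrist"); P=cloud(c); np.savez("wrist3.npz",**c)
s,t,R=tool(); print(t,s["t"])
q=P.reshape(-1,3);m=np.hypot(q[:,0]-t[0],q[:,1]-t[1])<90
for z0,z1 in((133,142),(117,125)):
    k=q[m&(q[:,2]>z0)&(q[:,2]<z1)]; print(len(k),cv2.minAreaRect(k[:,:2].astype(np.float32)) if len(k)>5 else '')
for n in("pin_tip","button_top"):
  for d in nets.place_of(n,"wrist")[:1]:
    u,v=d["centre"]; print(n,d["conf"],w(c,u,v,t[2]-59),w(c,u,v,113))
E
```

```text
t: 10.82
tcp_pos: [463.5, -260.0, 232.0]
tool_rot: [-0.001, 0.617, 0.787, -0.0]
ft_force: [-0.0, 0.4, -0.7]
opening: 19.6
grasp_force: 59.2
[ 463.44 -259.96  231.86] 10.875
1584 ((408.35205078125, -270.1942443847656), (12.131023406982422, 59.577171325683594), 13.887242317199707)
2884 ((445.65460205078125, -255.57293701171875), (83.16622924804688, 59.820281982421875), 21.294157028198242)
pin_tip 0.93 [ 461.3  -256.26  172.86] [ 465.73 -275.77  113.  ]
button_top 0.62 [ 462.57 -239.25  172.86] [ 467.37 -253.68  113.  ]
```

The lid slid 149.9 mm, so it is fully open. I'll take the pin back to the holder.

```bash
python3 -m pendant '[0,6,1.7,0,4,0,12,3.4,0,9,0,18,5.1,0,13.8,0,23,6.6,0,13.8,0,25.6,7.35,0,13.8,0,25.6,7.35,0,13.8,0,25.6,7.35,0,13.8,0,25.6,7.35,0,13.8]'; python3 - <<'E'
from h import *
s,t,R=tool(); print(t,rel([473.8,6.3,69],0))
c=eyes.capture("side"); save(c,"s3.png",(330,170,450,290),5)
E
```

```text
t: 11.98
tcp_pos: [474.3, 4.9, 233.0]
tool_rot: [-0.0, 0.708, 0.707, -0.0]
ft_force: [0.1, -0.4, -0.7]
opening: 19.2
grasp_force: 59.1
[474.29347355   4.92072899 233.03568237] (array([ 0.14, -0.04, 16.4 ]), np.float64(-0.08542373025859717))
```

View pics/s3.png

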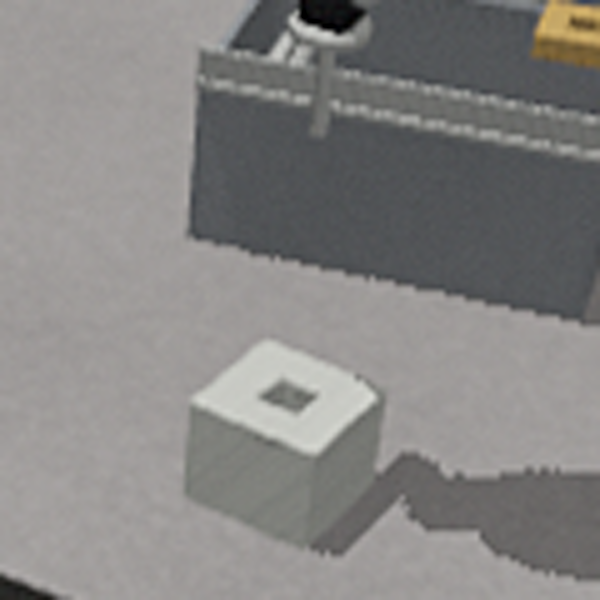

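The crop shows the pin upright in the gripper above the holder, with its tip at (318,133). The open lid with the boss is behind it. I'll lower it into the hole.

```bash
python3 -m pendant '[0,0.1,0,5,0,0,0.1,0,9.5,0,0,0.1,0,11.5,0,0,0.1,0,13,0,0,0.1,0,14,0,0,0.1,0,14,0]'
```

```text
t: 12.78
tcp_pos: [474.1, 6.4, 92.9]
tool_rot: [-0.0, 0.707, 0.707, -0.0]
ft_force: [-0.9, -0.5, -0.6]
opening: 19.0
grasp_force: 59.2
```

```bash
python3 -m pendant '[0,0,0,1.5,0,0,0,0,2.4,0,0,0,0,2.4,0,1,0,0,2.4,0,1,0,0,2.4,0,1,0,0,2.4,0,1,0,0,-2,0,1,0,0,-7,0,1,0,0,-13,0,1,0,0,-13,0]'; python3 - <<'E'
from h import *
np.set_printoptions(precision=1,suppress=True)
c=eyes.capture("wrist"); P=cloud(c); s,t,R=tool(); print(t,s["t"],s["opening"])
q=P.reshape(-1,3)
for z0,z1 in((108,122),(46,53)):
    k=q[(q[:,2]>z0)&(q[:,2]<z1)&(np.hypot(q[:,0]-475,q[:,1]-9)<60)]; print(len(k),cv2.minAreaRect(k[:,:2].astype(np.float32)),k[:,2].mean())
# offcuts from top camera (arm may block nothing)
c=eyes.capture("top"); P=cloud(c); np.savez("top4.npz",**c); save(c,"mat4.png",(205,205,315,325),5)
q=P[205:325,205:315].reshape(-1,3)
for n,x,y in(("stub",584,317),("step",494,304),("angle",515,206),("channel",434,291)):
    k=q[(q[:,2]>10)&(np.hypot(q[:,0]-x,q[:,1]-y)<40)]; print(n,cv2.minAreaRect(k[:,:2].astype(np.float32)))
E
```

```text
t: 14.02
tcp_pos: [476.1, 6.6, 227.7]
tool_rot: [0.003, 0.707, 0.707, 0.002]
ft_force: [0.2, 0.5, -0.7]
opening: 85.3
grasp_force: 0.0
[475.2   6.7 225.2] 14.075 85.2920703583692
816 ((473.68206787109375, 10.33929443359375), (19.408838272094727, 19.835235595703125), 0.15254144370555878) 113.74241321366583
3404 ((473.54791259765625, 9.29412841796875), (60.53324890136719, 60.12314987182617), 87.80856323242188) 49.11966734318108
stub ((584.1642456054688, 317.7180480957031), (70.28584289550781, 73.02178192138672), 88.69062042236328)
step ((493.6274108886719, 300.99261474609375), (76.30533599853516, 61.6334342956543), 14.103041648864746)
angle ((515.1240844726562, 208.99569702148438), (70.02232360839844, 64.71923065185547), 81.6041259765625)
channel ((434.8097839355469, 289.8075866699219), (64.89411163330078, 53.28654861450195), 7.6381120681762695)
```

View pics/mat4.png

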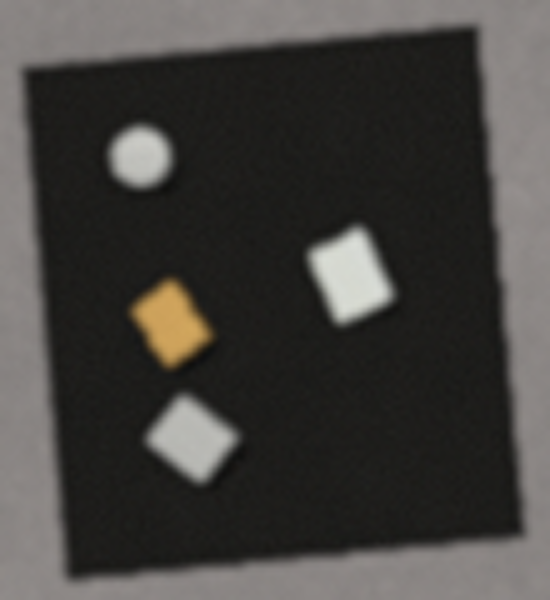

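The pin stands in its holder again. The crop shows four offcuts: stub (140,157), step (172,322), angle (350,275) and channel (192,440). I'll look from above the mat with the wrist camera.

```bash
python3 -m pendant '[1,5,0.7,-3,0,1,10,1.4,-6,0,1,15,2.1,-9,0,1,20,2.8,-12,0,1,24,3.6,-12,0,1,24,3.6,-12,0,1,24,3.6,-12,0,1,24,3.6,-12,0]'; cat > look.py <<'E'
from h import *
import sys
np.set_printoptions(precision=1,suppress=True)
def blobs(c,zmin=12):
    P=cloud(c); m=((P[...,2]>zmin)&(P[...,2]<45)&(P[...,0]>360)&(P[...,0]<650)&(P[...,1]>120)&(P[...,1]<390)).astype(np.uint8)
    m=cv2.morphologyEx(m,cv2.MORPH_OPEN,np.ones((3,3)))
    n,L,S,C=cv2.connectedComponentsWithStats(m); out=[]
    for i in range(1,n):
        if S[i,4]<60: continue
        k=P[L==i]; top=np.percentile(k[:,2],95); h=k[k[:,2]>top-5]
        f=lambda a:cv2.minAreaRect(a[:,:2].astype(np.float32))
        r,g=f(k),f(h); col=c["pixels"][L==i].mean(0)
        rnd=lambda r:(np.round(r[0],1),np.round(r[1],1),round(r[2],1))
        print(np.round(C[i]),S[i,4],"all",*rnd(r),"top",round(top,1),*rnd(g),"bgr",col.round())
if __name__=="__main__":
    c=eyes.capture("wrist"); save(c,sys.argv[1]); blobs(c); s,t,R=tool(); print(t,s["t"])
    for n in sys.argv[2:]:
        for d in nets.place_of(n,"wrist")[:2]: print(n,round(d["conf"],2),np.round(d["centre"]),w(c,*d["centre"]))
E
python3 look.py w5.png stub step angle channel
```

```text
t: 15.12
tcp_pos: [510.2, 245.9, 342.9]
tool_rot: [-0.0, 0.708, 0.707, -0.0]
ft_force: [-0.1, -0.4, -0.0]
opening: 85.1
grasp_force: 0.0
[385. 132.] 542 all [583.1 318.6] [29.3 27.9] 0.1 top 25.5 [583.1 318.5] [29.3 27.7] 0.1 bgr [224. 227. 228.]
[308. 145.] 689 all [494.3 304.4] [36.1 25.8] 34.4 top 27.2 [486.9 299.3] [18.1 25.8] 34.4 bgr [ 65. 199. 241.]
[256. 154.] 855 all [432.9 293.5] [36.2 30.1] 50.5 top 27.5 [432.9 293.5] [36.2 30.1] 50.4 bgr [216. 219. 220.]
[331. 233.] 310 all [521.7 197.3] [39.9  8.5] 21.6 top 31.4 [521.6 197.2] [39.7  8.5] 21.6 bgr [193. 199. 200.]
[510.2 245.8 343.1] 15.175
stub 0.98 [475. 156.] [691.2 290.9  21.3]
stub 0.66 [378. 133.] [575.6 317.2  24. ]
step 0.95 [309. 142.] [495.4 306.4  14.3]
angle 0.91 [324. 221.] [513.2 209.6   9.4]
angle 0.43 [296. 353.] [476.2  39.3  41. ]
channel 0.56 [256. 154.] [433.1 293.9  26.1]
```

View pics/w5.png

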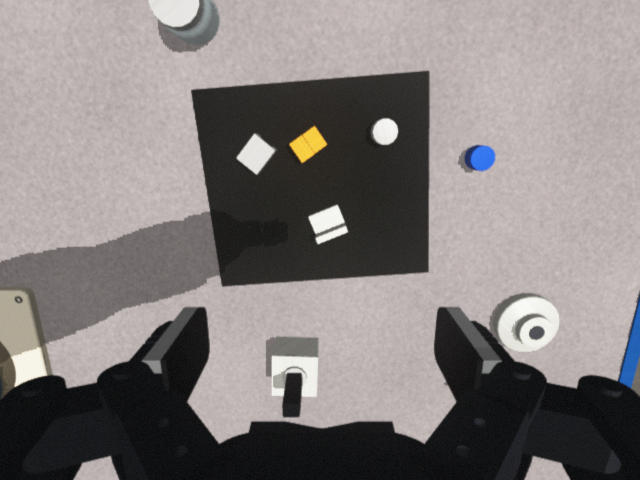

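The wrist view shows the stub (385,132), step (308,145), channel (256,154) and angle (328,224) on the mat. The blue look-alike (480,158) is off it. I'll take the angle first, gripping it end to end.

```bash
python3 -m pendant '[1,-4.2,0.9,6,-11,1,-4.2,0.9,12,-21.6,1,-4.2,0.9,18,-21.6,1,-4.2,0.9,24,-21.6,1,-4.2,0.9,29,-21.6,1,-4.2,0.9,32,-21.6,1,-4.2,0.9,33.5,-21.6,1,-4.2,0.9,33.5,-21.6,0,-4.2,0.9,33.5,-21.6,0,-4.2,0.9,33.5,-21.6]'; python3 -m pendant '[0,0,0,0,0,0,0,0,0,0,0,0,0,-3,0,0,0,0,-9,0,0,0,0,-15,0,0,0,0,-17,0,0,0,0,-17,0]';  python3 - <<'E'
from h import *
print(rel([536.5-20*-.2385,-240-20*.971,190],13.8))
E
```

```text
t: 16.62
tcp_pos: [520.1, 205.0, 9.6]
tool_rot: [0.001, 0.562, 0.827, 0.001]
ft_force: [0.3, -0.1, -0.0]
opening: 51.5
grasp_force: 0.0
t: 17.5
tcp_pos: [520.0, 205.0, 180.2]
tool_rot: [0.001, 0.562, 0.827, 0.001]
ft_force: [-0.3, 0.6, -0.2]
opening: 38.1
grasp_force: 60.5
(array([-43.97, -15.11,  -1.02]), np.float64(7.792586982834436))
```

```bash
python3 -m pendant '[0,-5.5,-1.9,-1,1,0,-11,-3.8,-1,2,0,-16.5,-5.7,-1,3,0,-22,-7.6,-1,4,0,-27.5,-9.5,-1,5,0,-33,-11.3,-1,6,0,-38.5,-13.2,-1,7.8,0,-44,-15.1,-1,7.8,0,-44,-15.1,-1,7.8,0,-44,-15.1,-1,7.8]'; python3 - <<'E'
from h import *
s,t,R=tool();print(s["opening"],t,rel([541,-259.5,80],13.8))
E
```

```text
t: 18.75
tcp_pos: [540.1, -259.6, 186.7]
tool_rot: [-0.001, 0.617, 0.787, 0.0]
ft_force: [0.5, -0.1, -0.1]
opening: 38.1
grasp_force: 60.5
38.07968224993296 [ 540.14258978 -259.58396228  186.66513205] (array([-0.04,  0.1 , 10.67]), np.float64(-0.05424527535816992))
```

```bash
python3 -m pendant '[0,0,0.1,5,0,0,0,0.1,9,0,0,0,0.1,10.7,0,0,0,0.1,10.7,0,0.6,0,0.1,10.7,0,0.6,0,0.1,10.7,0,0.6,0,0.1,10.7,0,0.6,0,0.1,5,0,1,0,0.1,0,0,1,0,0.1,-4,0]'; python3 - <<'E'
from h import *
s,t,R=tool();print(s["opening"],t,rel([505,240,343],0))
E
```

```text
t: 20.0
tcp_pos: [541.9, -259.8, 231.0]
tool_rot: [0.001, 0.617, 0.787, 0.0]
ft_force: [0.3, -0.3, 0.1]
opening: 84.4
grasp_force: 0.0
84.376157340517 [ 541.89575035 -259.79983262  230.95987558] (array([ 49.4 ,   8.34, -11.27]), np.float64(13.778969092506145))
```

```bash
python3 -m pendant '[1,5.5,1,-2,2,1,11,2,-4,4,1,17,3,-6,6,1,22.5,4,-8,8,1,28,5,-10,10,1,34,6,-11,12,1,40,7,-11,13.8,1,45,7.8,-11,13.8,1,49.4,8.3,-11,13.8,1,49.4,8.3,-11,13.8]';python3 -m pendant '[1,0,0,0,0]';  python3 look.py w6.png; python3 - <<'E'
from h import *
print(rel([432.9,293.5,9],-39.5),rel([494.3,304.4,9],124.4),rel([583,318.6,9],0))
c=eyes.capture("top");P=cloud(c)[205:310,395:500].reshape(-1,3);k=P[(P[:,2]<60)&(np.hypot(P[:,0]-536,P[:,1]+240)<60)];print(len(k));save(c,"t6.png",(395,195,500,310),5)
E
```

```text
t: 21.25
tcp_pos: [503.9, 242.5, 338.4]
tool_rot: [-0.0, 0.706, 0.708, 0.0]
ft_force: [-0.1, -0.0, 0.8]
opening: 85.4
grasp_force: 0.0
t: 21.38
tcp_pos: [504.6, 239.7, 338.5]
tool_rot: [0.0, 0.707, 0.707, 0.0]
ft_force: [-0.3, 0.2, -0.6]
opening: 85.5
grasp_force: 0.0
[390. 126.] 569 all [583.3 318.5] [29.  28.5] 28.9 top 25.7 [583.3 318.5] [28.4 28.8] 90.0 bgr [225. 227. 228.]
[312. 139.] 707 all [494.3 304.4] [35.9 25.9] 34.8 top 27.4 [487.  299.3] [18.  25.9] 34.5 bgr [ 66. 204. 244.]
[260. 149.] 876 all [432.8 293.4] [36.4 30.1] 50.6 top 27.4 [432.8 293.4] [36.4 30. ] 50.7 bgr [219. 222. 223.]
[504.7 239.2 338.5] 21.425
(array([ 5.43, -7.2 , 32.95]), np.float64(39.45773010628028)) (array([ 6.52, -1.06, 32.95]), np.float64(55.557730106280246)) (array([ 7.95,  7.81, 32.95]), np.float64(-0.042269893719733886))
1422
```

View pics/t6.png

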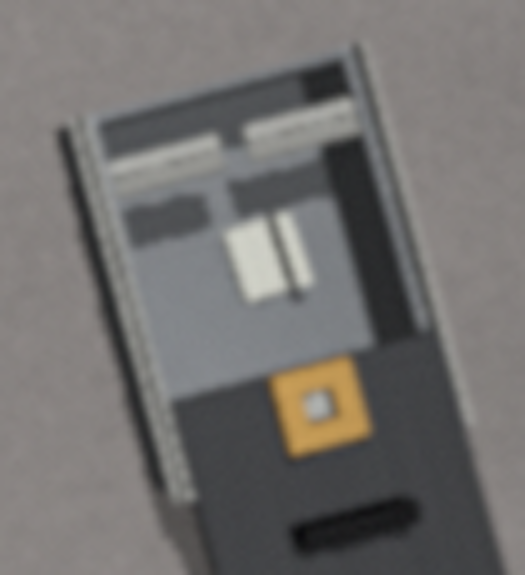

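The crop shows the angle in the box at (270,255) and the lid still open. The channel is next.

```bash
python3 -m pendant '[1,5.4,-7.2,5,10,1,5.4,-7.2,10,20,1,5.4,-7.2,16,30,1,5.4,-7.2,22,39.5,1,5.4,-7.2,28,39.5,1,5.4,-7.2,31,39.5,1,5.4,-7.2,32.9,39.5,1,5.4,-7.2,32.9,39.5,0,5.4,-7.2,32.9,39.5,0,5.4,-7.2,32.9,39.5]'; python3 -m pendant '[0,0,0,0,0,0,0,0,0,0,0,0,0,-3,0,0,0,0,-9,0,0,0,0,-15,0,0,0,0,-17,0,0,0,0,-17,0]';  python3 - <<'E'
from h import *
print(rel([536.5-25*.2385,-240+25*.971,190],13.8))
E
```

```text
t: 22.72
tcp_pos: [433.4, 294.0, 10.4]
tool_rot: [0.0, 0.905, 0.426, 0.001]
ft_force: [-0.1, -0.2, -0.5]
opening: 51.6
grasp_force: 0.0
t: 23.6
tcp_pos: [433.2, 294.3, 180.9]
tool_rot: [-0.0, 0.904, 0.427, 0.002]
ft_force: [-0.4, 0.4, -2.5]
opening: 28.4
grasp_force: 59.8
(array([-33.16,  39.95,  -0.96]), np.float64(-53.300728582112356))
```

```bash
python3 -m pendant '[0,-3.7,4.4,-1,-6,0,-7.4,8.8,-1,-12,0,-11.1,13.3,-1,-18,0,-14.8,17.7,-1,-24,0,-18.5,22.2,-1,-30,0,-22.2,26.7,-1,-36,0,-26,31.2,-1,-42,0,-29.7,35.7,-1,-48,0,-33.2,40,-1,-53.3,0,-33.2,40,-1,-53.3]'; python3 -m pendant '[0,0,0,0,0]'; python3 - <<'E'
from h import *
s,t,R=tool();print(s["opening"],t,rel([536.5-25*.2385,-240+25*.971,80],13.8))
E
```

```text
t: 24.85
tcp_pos: [529.7, -220.0, 186.5]
tool_rot: [-0.001, 0.618, 0.786, -0.0]
ft_force: [-0.5, 0.0, -1.4]
opening: 28.6
grasp_force: 59.8
t: 24.98
tcp_pos: [529.3, -216.4, 187.6]
tool_rot: [-0.002, 0.618, 0.786, -0.0]
ft_force: [-0.6, -0.2, -0.3]
opening: 28.7
grasp_force: 59.8
28.73375636404966 [ 529.30586517 -216.37296951  187.59238596] (array([1.000e-02, 1.600e-01, 1.076e+01]), np.float64(-0.08080493004858624))
```

```bash
python3 -m pendant '[0,0,0.15,5,0,0,0,0.15,9,0,0,0,0.15,10.7,0,0,0,0.15,10.7,0,0.55,0,0.15,10.7,0,0.55,0,0.15,10.7,0,0.55,0,0.15,10.7,0,0.55,0,0.15,5,0,1,0,0.15,0,0,1,0,0.15,-4,0]'; python3 - <<'E'
from h import *
s,t,R=tool();print(s["opening"],t,rel([505,240,343],34.4))
E
```

```text
t: 26.22
tcp_pos: [531.6, -216.5, 232.0]
tool_rot: [0.001, 0.617, 0.787, 0.0]
ft_force: [0.8, -0.3, -1.0]
opening: 81.0
grasp_force: 0.0
80.9747996905621 [ 531.58551608 -216.47505839  231.96259653] (array([ 44.95,   8.31, -11.16]), np.float64(-20.62032867638338))
```

```bash
python3 -m pendant '[1,5,0.9,-2,-6,1,10,1.8,-4,-12,1,15,2.8,-6,-18,1,20,3.7,-8,-24,1,25,4.6,-10,-30,1,30,5.5,-11,-36,1,35,6.4,-11,-42,1,40,7.4,-11,-48,1,45,8.3,-11,-50,1,45,8.3,-11,-50]';python3 -m pendant '[1,0,0,0,0,1,0,0,0,0]';  python3 look.py w7.png; python3 - <<'E'
from h import *
print(rel([491.5,302.4,9],124.4),rel([583.2,318.5,9],0))
E
```

```text
t: 27.48
tcp_pos: [504.2, 243.3, 339.2]
tool_rot: [-0.0, 0.225, 0.974, 0.0]
ft_force: [-0.7, 0.1, 0.1]
opening: 85.6
grasp_force: 0.0
t: 27.72
tcp_pos: [505.0, 239.4, 339.6]
tool_rot: [0.0, 0.227, 0.974, 0.0]
ft_force: [-0.5, -0.1, 0.2]
opening: 85.5
grasp_force: 0.0
[366. 161.] 676 all [494.6 304.7] [36.2 26. ] 34.6 top 27.2 [487.3 299.6] [18.1 26. ] 35.3 bgr [ 65. 204. 242.]
[407. 222.] 495 all [583.  318.6] [28.7 28.3] 65.2 top 25.6 [583.4 318.6] [28.5 28. ] 62.3 bgr [216. 219. 219.]
[505.  239.4 339.5] 27.775
(array([ 4.02,  5.05, 33.05]), np.float64(-60.709386163599206)) (array([-3.49, 10.55, 33.06]), np.float64(63.690613836400814))
```

```bash
python3 -m pendant '[1,4.05,5.05,5,-10,1,4.05,5.05,10,-20,1,4.05,5.05,15,-30,1,4.05,5.05,20,-40,1,4.05,5.05,25,-50,1,4.05,5.05,28,-60.7,1,4.05,5.05,31,-60.7,1,4.05,5.05,33,-60.7,1,4.05,5.05,33,-60.7,1,4.05,5.05,33,-60.7]'; python3 -m pendant '[0,0,0,0,0,0,0,0,0,0,0,0,0,0,0,0,0,0,0,0,0,0,0,-3,0,0,0,0,-9,0,0,0,0,-15,0,0,0,0,-17,0,0,0,0,-17,0]';  python3 - <<'E'
from h import *
print(rel([536.5,-240,190],103.8))
E
```

```text
t: 29.02
tcp_pos: [491.5, 303.4, 10.2]
tool_rot: [0.001, -0.296, 0.955, 0.0]
ft_force: [-0.1, 0.5, 0.6]
opening: 85.7
grasp_force: 0.0
t: 30.15
tcp_pos: [491.3, 304.0, 180.6]
tool_rot: [0.001, -0.297, 0.955, 0.0]
ft_force: [1.2, 0.7, -2.4]
opening: 24.3
grasp_force: 59.3
(array([ 27.08, -47.39,  -0.99]), np.float64(20.697617485927495))
```

```bash
python3 -m pendant '[0,3.2,-5.2,-1,2,0,6.4,-10.4,-1,4,0,9.6,-15.6,-1,6,0,12.8,-20.8,-1,9,0,16,-26,-1,12,0,19.3,-31.2,-1,15,0,22.5,-36.4,-1,18,0,25.7,-41.6,-1,20.7,0,29,-46.7,-1,20.7,0,29,-46.7,-1,20.7]'; python3 -m pendant '[0,0,0,0,0,0,0,0,0,0]'; python3 - <<'E'
from h import *
s,t,R=tool();print(s["opening"],t,rel([517,-245,80],103.8))
E
```

```text
t: 31.4
tcp_pos: [515.3, -249.2, 186.3]
tool_rot: [-0.001, -0.118, 0.993, 0.001]
ft_force: [-0.9, 0.3, -1.4]
opening: 24.5
grasp_force: 59.6
t: 31.65
tcp_pos: [516.0, -244.1, 188.7]
tool_rot: [-0.0, -0.121, 0.993, 0.0]
ft_force: [0.1, 0.8, -1.0]
opening: 24.6
grasp_force: 59.6
24.56539039800194 [ 516.04778253 -244.10520749  188.68308462] (array([-0.08, -0.12, 10.87]), np.float64(0.07005659539775877))
```

```bash
python3 -m pendant '[0,0,0,5,0,0,0,0,9,0,0,0,0,10.7,0,0,0,0,10.7,0,0.55,0,0,10.7,0,0.55,0,0,10.7,0,0.55,0,0,10.7,0,0.55,0,0,5,0,1,0,0,0,0,1,0,0,-4,0]'; python3 - <<'E'
from h import *
s,t,R=tool();print(s["opening"],t,rel([530,260,343],80))
E
```

```text
t: 32.9
tcp_pos: [516.3, -245.6, 232.0]
tool_rot: [0.001, -0.12, 0.993, -0.001]
ft_force: [-0.0, -1.1, -0.7]
opening: 80.8
grasp_force: 0.0
80.77675004899181 [ 516.33058285 -245.61603418  231.96185112] (array([-13.39,  48.76, -11.16]), np.float64(23.78418714098423))
```

```bash
python3 -m pendant '[1,-1.5,5.4,-2,6,1,-3,10.8,-4,12,1,-4.5,16.2,-6,18,1,-6,21.6,-8,24,1,-7.5,27,-10,30,1,-9,32.4,-11,36,1,-10.5,37.8,-11,42,1,-12,43.2,-11,48,1,-13.4,48.7,-11,54,1,-13.4,48.7,-11,54]';python3 -m pendant '[1,0,0,0,0,1,0,0,0,0]';  python3 look.py w8.png; python3 - <<'E'
from h import *
print(rel([583.2,318.5,9],30))
c=eyes.capture("top");save(c,"t8.png",(395,195,500,310),5)
E
```

```text
t: 34.15
tcp_pos: [529.7, 262.8, 338.9]
tool_rot: [-0.0, 0.342, 0.94, 0.0]
ft_force: [-0.5, -0.8, 0.5]
opening: 85.5
grasp_force: 0.0
t: 34.4
tcp_pos: [530.4, 258.3, 339.6]
tool_rot: [0.0, 0.344, 0.939, 0.0]
ft_force: [0.2, -0.0, -0.2]
opening: 85.4
grasp_force: 0.0
[387. 195.] 503 all [583.3 318.5] [29.2 28.3] 5.8 top 25.6 [583.3 318.9] [29.2 27.8] 50.8 bgr [221. 224. 225.]
[530.4 258.2 339.7] 34.45
(array([-0.11,  8.  , 33.07]), np.float64(19.712302220404496))
```

View pics/t8.png

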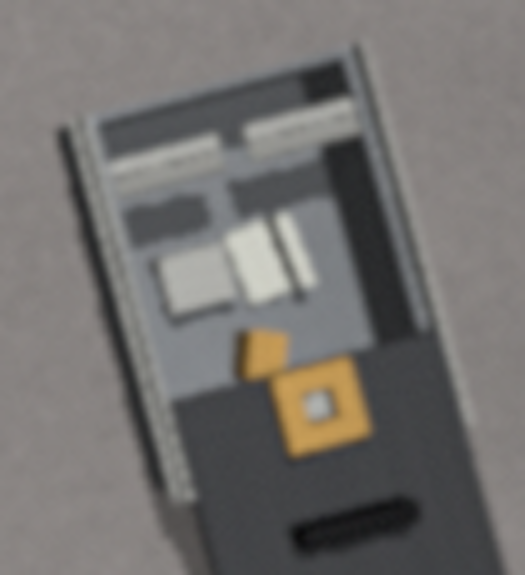

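The crop shows the channel, angle and step in the box. The stub is next.

```bash
python3 -m pendant '[1,-0.1,8,6,10,1,-0.1,8,12,19.7,1,-0.1,8,18,19.7,1,-0.1,8,24,19.7,1,-0.1,8,29,19.7,1,-0.1,8,31.5,19.7,1,-0.1,8,33,19.7,1,-0.1,8,33,19.7,1,-0.1,8,33,19.7]'; python3 -m pendant '[0,0,0,0,0,0,0,0,0,0,0,0,0,0,0,0,0,0,0,0,0,0,0,-3,0,0,0,0,-9,0,0,0,0,-15,0,0,0,0,-17,0,0,0,0,-17,0]';  python3 - <<'E'
from h import *
print(rel([544.8,-274,190],13.8))
E
```

```text
t: 35.62
tcp_pos: [583.8, 320.1, 11.1]
tool_rot: [0.001, 0.499, 0.866, 0.001]
ft_force: [-0.7, 1.2, 0.3]
opening: 85.5
grasp_force: 0.0
t: 36.75
tcp_pos: [583.3, 320.1, 180.8]
tool_rot: [0.001, 0.499, 0.866, 0.001]
ft_force: [-0.6, 0.8, -0.8]
opening: 27.5
grasp_force: 59.2
(array([-49.48, -33.11,  -1.  ]), np.float64(16.291929593254523))
```

```bash
python3 -m pendant '[0,-5,-3.3,-1,2,0,-10,-6.6,-1,4,0,-15,-10,-1,6,0,-20,-13.3,-1,8,0,-25,-16.6,-1,10,0,-30,-20,-1,12,0,-35,-23.3,-1,14,0,-40,-26.6,-1,16,0,-45,-30,-1,16.3,0,-49.5,-33.1,-1,16.3]'; python3 -m pendant '[0,0,0,0,0,0,0,0,0,0,0,0,0,0,0]'; python3 - <<'E'
from h import *
s,t,R=tool();print(s["opening"],t,rel([544.8,-274,80],13.8))
E
```

```text
t: 38.0
tcp_pos: [543.4, -276.1, 187.1]
tool_rot: [-0.001, 0.617, 0.787, -0.0]
ft_force: [0.1, 0.4, -1.6]
opening: 27.6
grasp_force: 59.3
t: 38.38
tcp_pos: [544.4, -273.1, 188.7]
tool_rot: [-0.001, 0.617, 0.787, 0.0]
ft_force: [-0.5, -0.4, -0.7]
opening: 27.6
grasp_force: 59.3
27.565508114427157 [ 544.42819996 -273.08144903  188.67111044] (array([-0.11,  0.02, 10.87]), np.float64(0.06609733441773358))
```

```bash
python3 -m pendant '[0,0,0,5,0,0,0,0,9,0,0,0,0,10.7,0,0,0,0,10.7,0,0.55,0,0,10.7,0,0.55,0,0,10.7,0,0.55,0,0,10.7,0,0.55,0,0,5,0,0.4,0,0,0,0,0.4,0,0,-4,0]'; python3 - <<'E'
from h import *
np.set_printoptions(precision=1,suppress=True)
s,t,R=tool();print(s["opening"],t,rel([408.4,-270.2,190],13.8))
c=eyes.capture("wrist");save(c,"w9.png");P=cloud(c)
q=P.reshape(-1,3); k=q[(q[:,2]>8)&(q[:,2]<95)]; X=np.array([-.971,-.2385]);d=k[:,:2]-[534.4,-240.3];bx=d@X;by=d@[.2385,-.971]
k=k[(bx>-50)&(bx<45)&(abs(by)<60)];print(len(k),k[:,2].max(),np.percentile(k[:,2],99))
# anything left on the mat / top view
c=eyes.capture("top");P=cloud(c);q=P[205:325,205:315];print(((q[...,2]>12)).sum())
k=P.reshape(-1,3);k=k[(k[:,2]>133)&(k[:,2]<142)&(np.hypot(k[:,0]-408,k[:,1]+270)<40)];print(len(k),k.mean(0) if len(k) else '')
E
```

```text
t: 39.62
tcp_pos: [544.5, -274.5, 232.0]
tool_rot: [0.001, 0.617, 0.787, 0.0]
ft_force: [0.8, -0.3, -0.1]
opening: 33.9
grasp_force: 0.0
33.94754686245393 [ 544.5 -274.5  232. ] (array([  3.7, -13.1,   4.2]), np.float64(-0.019115718922904534))
4363 42.3526558414642 40.80279454268414
64
40 [ 405.3 -253.7  137.8]
```

View pics/w9.png

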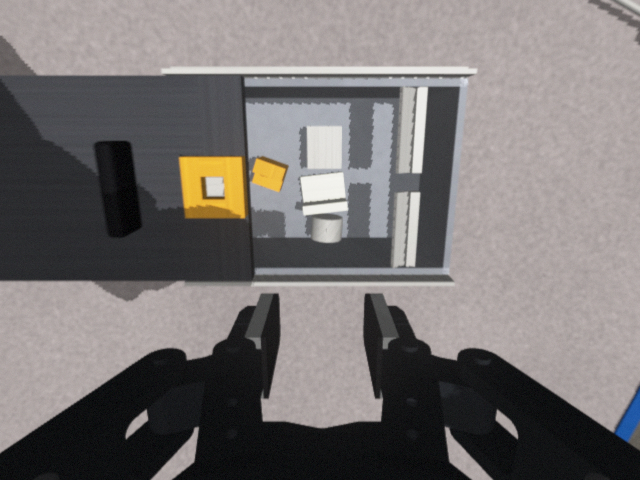

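All four offcuts lie in the box: channel (323,147), step (268,173), angle (324,190) and stub (326,228). Nothing is higher than 42 mm. Next I'll grip the lid's bar handle and slide the lid shut.

```bash
python3 -m pendant '[0.4,1.8,-6,0,0,0.4,3.7,-13.1,0,0,0.4,3.7,-13.1,0,0,0.4,3.7,-13.1,5,0,0.4,3.7,-13.1,8.5,0,0.4,3.7,-13.1,10.4,0,0.4,3.7,-13.1,10.4,0,0,3.7,-13.1,10.4,0,0,3.7,-13.1,10.4,0,0,3.7,-13.1,10.4,0]'; python3 -m pendant '[0,0,0,0,0]'
```

```text
t: 40.98
tcp_pos: [409.0, -270.1, 126.3]
tool_rot: [0.001, 0.617, 0.787, -0.0]
ft_force: [0.4, 0.1, 6.3]
opening: 10.1
grasp_force: 59.8
t: 41.1
tcp_pos: [409.1, -270.1, 126.3]
tool_rot: [0.001, 0.617, 0.787, 0.0]
ft_force: [0.4, 0.9, 6.1]
opening: 10.3
grasp_force: 59.8
```

```bash
python3 -m pendant '[0,0,1,0,0,0,0,2.5,0,0,0,0,4,0,0,0,0,5.5,0,0,0,0,7,0,0,0,0,8.5,0,0,0,0,10,0,0,0,0,11.5,0,0,0,0,12.5,0,0,0,0,12.5,0,0]'; python3 -m pendant '[0,0,0.5,0,0,0,0,1,0,0,0,0,1.5,0,0,0,0,2,0,0,0,0,2.5,0,0,0,0,2.8,0,0,0,0,2.8,0,0,0,0,2.8,0,0]'
```

```text
t: 42.35
tcp_pos: [531.2, -240.1, 126.3]
tool_rot: [0.001, 0.617, 0.787, 0.0]
ft_force: [1.9, -0.0, 5.2]
opening: 9.9
grasp_force: 59.7
t: 43.35
tcp_pos: [554.1, -234.5, 126.3]
tool_rot: [-0.001, 0.618, 0.786, -0.003]
ft_force: [-16.8, -5.2, 12.7]
opening: 10.2
grasp_force: 60.9
```

```bash
python3 -m pendant '[0.4,0,-0.2,0,0,0.4,0,-0.2,0,0,0.4,0,-0.2,0,0,0.4,0,-0.2,-4,0,0.4,0,-0.2,-10,0,0.4,-6,-0.2,-14,0,0.4,-12,-0.2,-14,0,0.4,-12,-0.2,-14,0,0.4,-12,-0.2,-14,0]'; python3 - <<'E'
from h import *
np.set_printoptions(precision=1,suppress=True)
c=eyes.capture("wrist");save(c,"w10.png");P=cloud(c);q=P.reshape(-1,3)
k=q[(q[:,2]>133)&(q[:,2]<142)&(np.hypot(q[:,0]-554,q[:,1]+235)<50)];print(len(k),cv2.minAreaRect(k[:,:2].astype(np.float32)))
k=q[np.hypot(q[:,0]-612.2,q[:,1]+220.5)<5];print("cap z",k[:,2]);s,t,R=tool();print(t,s["t"])
c=eyes.capture("side");P=cloud(c);save(c,"s10.png")
c=eyes.capture("top");P=cloud(c);q=P[255:295,330:370].reshape(-1,3);k=q[q[:,2]>100];print("pin",k.mean(0),k[:,2].max())
q=P[205:325,205:315];m=q[...,2]>12;print(m.sum(),q[m].mean(0) if m.any() else '')
E
```

```text
t: 44.48
tcp_pos: [583.7, -350.4, 264.3]
tool_rot: [-0.001, 0.617, 0.787, 0.0]
ft_force: [0.0, -0.8, 0.0]
opening: 34.2
grasp_force: 0.0
1785 ((553.93212890625, -235.01100158691406), (11.994400024414062, 59.09252166748047), 13.258123397827148)
cap z [112.7 111.5 111.9 111.1 112.9 113.1 111.9 111.2 112.1 113.2 112.3 111.4
 112.1 111.3 111.5 111.3 111.9 111.6 113.1 112.  110.8 111.6 111.4 112.5
 112.5 113.2 111.6 111.7 113.3 112.8 112.3 112.9 111.9 113.2 111.4 111.9
 111.7 112.8 111.9 111.9 112.4 111.6 111.1 113.  112.4 111.5 111.  111.7
 112.4 112.  112.4 110.9 112.5 111.2 112.8 112.4 110.8 112.9 111.9 111.4
 113.2 112.5 112.6 113.1 112.3 113.1 111.5 112.9 113.1 112.8 111.2 112.5
 111.3 111.6 113.3 112.3 111.9 111.2 113.2 111.4 112.2 112.3 111.3 111.1
 112.5 112.5 112.3 112.4 112.  111.1 112.2 112.7 112.1 112.2 112.1 111.2
 113.1 111.9 111.6 112.  111.6 112.8 112.5 113.2 111.6 112.3 112.6 112.
 111.8 112.2 113.1 111.8 111.7 112.7 112.5 112.9 112.3 112.7 112.  113.2
 112.2 112.4 112.  112.1 112.6 112.4 113.1 112.2 112.2 112.1 113.6 112.2
 112.3 111.3 112.7 111.6 112.6 113.2 111.9 110.6 112.5 112.2 112.  111.2
 113.8 110.7 110.9 113.1 112.8 110.6 112.5 113.5 111.6 112.3 111.6 111.9
 111.6 112.5 112.5 112.8 112.1 111.9 111.8 112.4 111.3 112.6 111.9 113.4
 111.3 112.1 110.8]
[ 583.6 -349.6  264.8] 44.525
pin [474.4   9.1 116.4] 122.7265614729503
84 [506.5 251.   13. ]
```

View pics/w10.png

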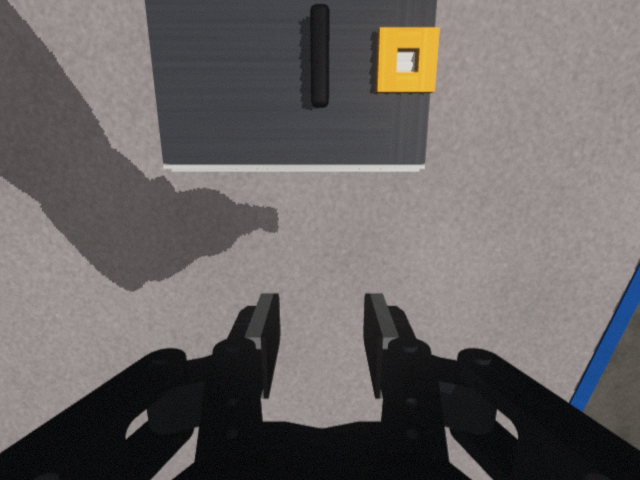

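View pics/s10.png

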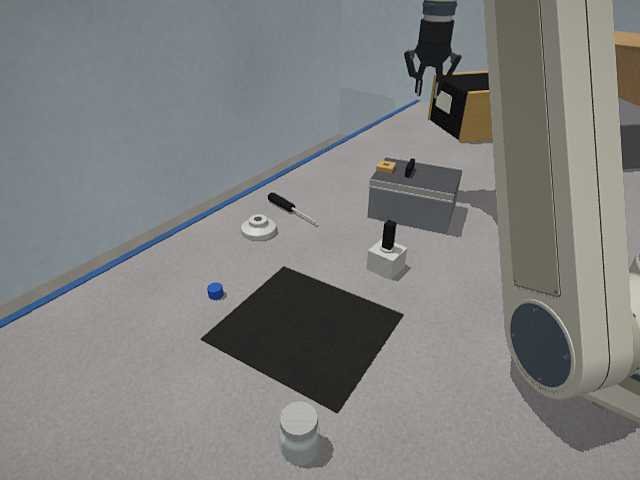

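The lid is shut, with the bar back at its starting place, and the button cap is up at about 112 mm, as at the start. In the side view the pin stands in its holder at (388,240), the mat is empty and the bystanders haven't moved.

```bash
python3 -c "
from rig import order
print(order.sign_off())"
```

```text
the job is handed in; nothing more can be done
None
```

The job is handed in (no verdict came back): in the last images the four offcuts present (angle, channel, step, stub) were in the box, the lid shut with its button up, the pin tool standing in its holder, and the bystanders where they were.

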